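# Hang the ledge bracket on the sloping shop display

### The job

Hang the ledge bracket (the metal plate with the wooden ledge and a keyhole) on the screw stud of the sloping display panel: bring the round part of the keyhole over the stud's head, feeling for the stud because it may sit up to two centimetres to either side of the panel's middle, then pull the bracket down the slope until the slot is fully home on the stud. Work gently so the panel is never hit or pressed hard, leave the bracket hanging straight and flat on the panel, let go, and do not disturb the other things on the counter.

Things in the scene. Friction and masses are not known exactly. Their poses are not given: they have to be found in the camera images.
- panel: Fixed plywood face of the display stand, 240 mm wide, sloping at 30 degrees to the counter and rising away from the robot. Origin on the face, midway across, 107 mm above the counter; x points up the slope, y across it (left seen from the robot), z straight out of the face. The face reaches 155 mm down and 115 mm up the slope from the origin. Bracket and panel may press on each other with at most 40 N.
- track (a point): Panel origin: the middle of the flush cross track that stiffly holds a steel screw stud standing straight out of the face. The stud is on the line panel x = 0 but anywhere up to 18 mm to either side in y; its place is not measured, feel for it. Shank 5 mm in diameter, 9 mm from the face to the underside of the head; head 13 mm in diameter, its top 13 mm out from the face.
- bracket: Ledge bracket, loose, lying flat on the counter, ledge up. Aluminium plate 110 (x) by 80 (y) by 6 mm, in all about 0.2 kg. Origin at the centre of the plate's underside; z points out of the plate on the ledge side. When hung, its x, y, z point along panel x, y, z. A keyhole goes right through the plate on its middle line (y = 0).
- ledge (a point): Middle of the upright wooden ledge across the plate, at bracket x = -22 mm, 37 mm above the plate's underside: a board 14 mm thick in x, 70 mm long in y, 50 mm tall above the plate (top 56 mm above the underside). Grip it here across its 14 mm.
- hole (a point): Centre of the wide part of the keyhole, at the plate's underside (bracket x = 14 mm): an opening 18 mm across with corners cut at 45 degrees, through which the head passes. It narrows to a slot 8 mm wide that runs towards +x and ends at bracket x = 38.5 mm.
- seat (a point): Where the middle of the shank rests when the bracket is fully home, at the upper end of the slot, at the plate's underside (bracket x = 36 mm), 22 mm from the hole. Fully home, it lies on the panel's face on the line panel x = 0.
- spare: Bystander: loose aluminium plate 100 x 70 x 6 mm with two round 8 mm holes, no ledge, no keyhole, flat on the counter. Origin at the centre of its underside.
- cups: Bystander: stack of paper cups, 77 mm across, 125 mm tall, origin at its foot.
- cup: Bystander: single open paper cup, 76 mm across, 90 mm tall, origin at its foot.
- napkins: Bystander: stack of paper napkins 165 x 165 x 40 mm, origin at the centre of its underside.
- reader: Bystander: black card reader 150 (x) x 75 x 24 mm lying flat, origin at the centre of its underside.
- goggles: Bystander: cardboard goggle box 90 (x) x 190 x 85 mm, origin at the centre of its underside.
- tape: Bystander: roll of clear tape lying flat, 96 mm across, 24 mm tall, origin at the centre of its underside.
- stand: The whole fixed display stand that carries the panel: base board 250 (x) x 240 mm lying on the counter, origin at the centre of its underside, 107 mm under the panel's origin; x points away from the robot's side, y as the panel's.
There are look-alikes about, which are no part of the job. What is shaped like the bracket but blue or red is not meant.

How it is judged:
By the outcome, as a careful person would: the job done as asked, in the order asked, and still so for the second after the job is handed in, with the robot touching nothing.
It also fails if it takes over 72 s, if anything falls off the work surface, if the arm or the gripper's body presses on something with over 40 N, if the wrist force passes 120 N, or if a joint passes its speed limit or range.

### The arm

A 6-joint arm with a two-finger parallel gripper is mounted at the origin on the work surface. World frame = base frame: x ahead of the robot, y to its left, z up, the work surface at z = 0. Lengths are in mm, angles in rad, forces in N, time in s.
With the tool pointing down it reaches from about 350 to 725 mm from the base axis. Payload 6 kg.
Tool frame: the origin (TCP) lies at the very end of the fingers, on their centre line; the grasp point (between the pads) lies 19 mm behind it; z points along the fingers, x is the direction in which the jaws open and shut, and the axes are right-handed (so a half turn about z gives the same grasp; the last joint's range is limited). The gripper opens to 85 mm and grips with 20 to 120 N. Pads are 22 mm wide; open, the fingers measure 114 mm over their backs; the gripper's body (76 mm by 85 mm) begins 54 mm behind the grasp point. The pads swing forward as they close: fully open they stand 13 mm farther back than shut.
Start: joints at [1.486, 0.04, 0.085, 0, -1.615, -0.334], TCP at [243.971, 548.135, 231.261] pointing down, gripper open.
Joint ranges: [-2.56, 2.56], [-1.29, 2.01], [-1.08, 1.49], [-3.29, 1.98], [-2.81, -0.18], [-2.99, 2.99]. Speed limits (rad/s): [2.57, 2.57, 3.01, 3.14, 3.14, 3.14].

### API

Orientations are given as [roll, pitch, yaw] about the fixed x, y, z axes, in that order (R = Rz(yaw) Ry(pitch) Rx(roll)).
In Python, from workcell import bot gives the robot as it stands.
- The arm moves only by the tool drive_tool, never from a script. Its argument "targets" is a list of rows, each a list of 3 entries, a list of its own where there are three numbers: the opening, from 0 (shut) to 1 (fully open), then the shift along the tool's x, y, z in cm, then the turn, a rotation vector about the tool's x, y, z in rad. A call has 1 to 12 rows; each row is the pose to reach, as a shift and turn from the pose commanded when the call began, along the tool's axes at that moment; what a row does not reach only later rows make up. A row lasts 1/10 s, in which the tool goes at most 50 mm and 8.59 degrees, less where a joint would pass 70% of its speed; a pose out of reach is approached as far as the arm can. A call with a gripper value outside its range is refused whole. The fingers move at their own pace and stop on an object; "grip_force" is the grip in N (left out, the last holds). Time passes only in rows, so rows that repeat a pose let the fingers close. It gives the time, the measured TCP pose, the force and the opening at its end, in the units of the state.
- bot.sense(): the state, without advancing time (a new reading comes with each control period).
- bot.grab_frame(name): name is "scene" or "top"; returns (picture, depth): 384x512x3 uint8, red, green, blue; 384x512 float32, mm along the optical axis (not along the pixel's ray), 0 where there is no reading.
- bot.camera_model(name): a dict with "intrinsics" (3x3 intrinsics, pixels), "xyz" and "orientation" of the camera in the world. Camera axes: x right, y down, z forward; pixel columns grow to the right and rows downward; lengths in mm; the calibration is good to about 2 mm. A picture is of the moment at which its call begins. camera_model takes no time and is no camera call.
- bot.finish_job(): hands the job in, once; it reports no verdict.
The state is a dict: "time_s": time; "joint_pos": joint angles; "joint_velocities": joint speeds; "joint_torque": joint torques, N m; "tool_pos": TCP position; "tool_rot": TCP orientation; "force": force on the tool from outside, world axes, zero at the start; "wrist_torque": the same for the moment, N m; "width": opening from 0.0 (shut) to 1.0 (fully open).
Only numpy, scipy, OpenCV 4.12 (cv2) and the standard library are available. Lean on these libraries where they do the work, as an engineer would, in place of code of your own. Each camera call takes 0.05 s, during which the arm holds its last target. There are 200 camera calls.

## Working session

There is one attempt and no reset: what is moved stays moved. The work goes in short steps, Python scripts to look and compute and a tool call to move; the robot and the scene stay as the last step left them, time stands still between calls to the robot, and variables do not carry over. Pictures are saved under pics/ and viewed, on a budget of 10 in all, crops included, one or two more only if the job needs it, and the job is handed in when it is done.

Besides the shell and the picture viewer there is one more tool, called after ">>>" by a JSON object that holds its "method" and its "body". drive_tool: Moves the arm, as the interface text tells. Its arguments: {"type":"object","properties":{"targets":{"type":"array"},"grip_force":{"type":"number"}},"required":["targets"]}

```bash
mkdir -p pics; ls; cat > h.py <<'E'
import numpy as np, cv2
from scipy.spatial.transform import Rotation as R
from workcell import bot
def cam(n):
    m=bot.camera_model(n); return np.array(m["intrinsics"]),np.array(m["xyz"]),R.from_euler('xyz',m["orientation"]).as_matrix()
def cloud(n,d):
    K,t,M=cam(n); v,u=np.mgrid[:384,:512]
    p=np.stack([(u-K[0,2])/K[0,0]*d,(v-K[1,2])/K[1,1]*d,d],-1)
    return p@M.T+t
def save(n,f):
    a,d=bot.grab_frame(n); cv2.imwrite('pics/'+f+'.png',a[:,:,::-1]); np.savez('pics/'+f+'.npz',a=a,d=d); return a,d
E
python3 - <<'E'
from h import *
for n in("top","scene"):
    print(bot.camera_model(n)); save(n,n+'0')
a=np.hstack([cv2.imread('pics/top0.png')]); 
cv2.imwrite('pics/topb.png',cv2.resize(a,(800,600),interpolation=cv2.INTER_CUBIC))
b=cv2.imread('pics/scene0.png');cv2.imwrite('pics/sceneb.png',cv2.resize(b,(800,600),interpolation=cv2.INTER_CUBIC))
print(bot.sense())
E
```

```text
pics
{'intrinsics': array([[440.4066542 ,   0.        , 259.71982536],
       [  0.        , 440.4066542 , 190.95793616],
       [  0.        ,   0.        ,   1.        ]]), 'xyz': array([ 222.85494973,   -9.81659895, 1557.86418966]), 'orientation': array([-2.94237911, -0.00537348, -1.59510602])}
{'intrinsics': array([[451.24127617,   0.        , 266.76813703],
       [  0.        , 451.24127617, 187.03311506],
       [  0.        ,   0.        ,   1.        ]]), 'xyz': array([1232.76815194,  -38.19152447, 1234.06629778]), 'orientation': array([-2.55817525, -0.01119484,  1.58526939])}
{'time_s': 0.1, 'joint_pos': array([ 1.48568022e+00,  4.07444220e-02,  8.38936307e-02, -3.80246368e-04,
       -1.61550165e+00, -3.33682207e-01]), 'joint_velocities': array([ 0.0016401 ,  0.00062824,  0.00190873,  0.00348046, -0.001173  ,
        0.00016555]), 'joint_torque': array([-5.65580354e-03, -3.69351375e+01,  3.48279977e+01,  6.95187941e+00,
       -4.63799734e-03, -8.39262526e-06]), 'tool_pos': array([243.82929477, 547.89424376, 230.37899477]), 'tool_rot': array([-3.14144193e+00, -1.59470706e-03, -1.98957807e+00]), 'force': array([ 0.1284388 , -1.3277381 , -0.77334982]), 'wrist_torque': array([-0.02758675, -0.02704703, -0.00687147]), 'width': 0.9926566115303157}
```

View pics/topb.png

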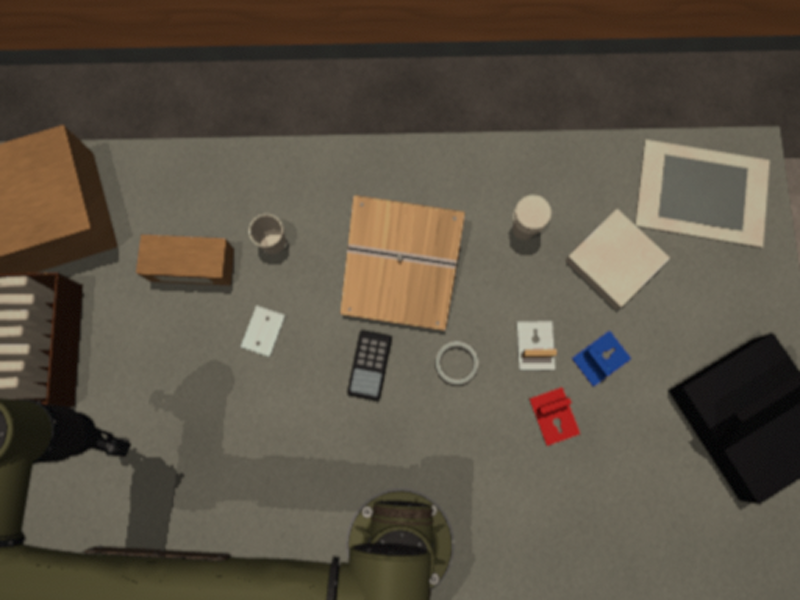

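View pics/sceneb.png

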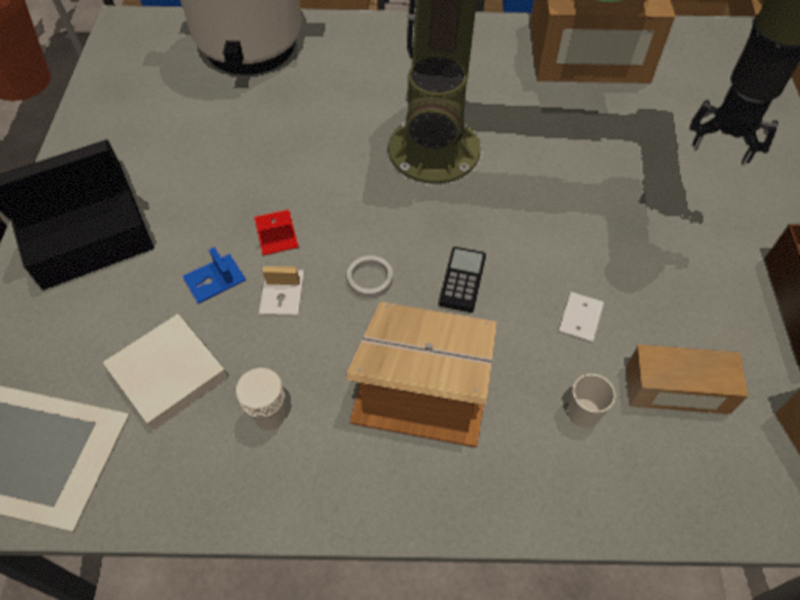

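Candidates (800×600 top view): the pale plate with the wooden ledge at (537,345), the blue one at (602,358), the red one at (554,416), and the spare without ledge at (262,330). The pale one with the wooden ledge and keyhole is the bracket. The stand is at (403,262), with the stud visible at about (400,259).

```bash
python3 - <<'E'
from h import *
z=np.load('pics/top0.npz');a,d=z['a'],z['d'];P=cloud('top',d)
crop=a[200:242,325:363];c2=a[120:215,212:302]
im=np.hstack([cv2.resize(crop,(400,442),interpolation=cv2.INTER_CUBIC),cv2.resize(c2,(400,442),interpolation=cv2.INTER_CUBIC)])
cv2.imwrite('pics/crop.png',im[:,:,::-1])
for n in('top','scene'):
    z=np.load(f'pics/{n}0.npz');a,d=z['a'],z['d'];P=cloud(n,d)
    x0=(int(537*.64),int(345*.64)) if n=='top' else (int(281*.64),int(290*.64))
    u,v=x0; W=40; s=np.s_[v-W:v+W,u-W:u+W]
    p=P[s].reshape(-1,3);c=a[s].reshape(-1,3).astype(int);
    print(n,'counter z',np.median(p[:,2]))
    zc=np.median(p[:,2])
    sat=c.max(1)-c.min(1)
    m=(c.min(1)>130)&(sat<40)&(p[:,2]<zc+15)
    m2=(p[:,2]-zc>35)&(c[:,0]-c[:,2]>20)
    mk=m.reshape(2*W,2*W).astype(np.uint8); k,l,st,ce=cv2.connectedComponentsWithStats(mk)
    i=1+np.argmax(st[1:,4]); q=p[(l==i).ravel()]
    r=cv2.minAreaRect(q[:,:2].astype(np.float32)); print('plate',r,q[:,2].mean(),len(q))
    q=p[m2]; print('ledge',len(q), q.mean(0) if len(q) else 0, cv2.minAreaRect(q[:,:2].astype(np.float32)) if len(q) else 0, np.percentile(q[:,2],[50,98]) if len(q) else 0)
    # panel
    u,v=(int(402*.64),int(262*.64)) if n=='top' else (int(428*.64),int(350*.64))
    W=36; s=np.s_[v-W:v+W,u-W:u+W]; p=P[s].reshape(-1,3); c=a[s].reshape(-1,3).astype(int)
    wood=(c[:,0]-c[:,2]>40)&(p[:,2]>35)
    q=p[wood]
    for _ in range(6):
        A=np.c_[q[:,:2],np.ones(len(q))];co=np.linalg.lstsq(A,q[:,2],rcond=None)[0];r=A@co-q[:,2];q=q[abs(r)<6]
    nn=np.r_[-co[:2],1];nn/=np.linalg.norm(nn);print('panel n',nn,'tilt',np.degrees(np.arccos(nn[2])),'yaw',np.degrees(np.arctan2(-nn[1],-nn[0])),len(q),cv2.minAreaRect(q[:,:2].astype(np.float32)), 'plane',co)
    h=(p-np.r_[0,0,co[2]])@nn
    ss=(h>6)&(h<25)&(abs(p[:,2]-107)<25); print('stud',p[ss].round(0)[:12],h[ss].round(1)[:12])
E
```

```text
top counter z 0.6830510242308492
plate ((421.2367248535156, -317.1664733886719), (82.15809631347656, 108.24720764160156), 88.62417602539062) 5.476854108683336 483
ledge 161 [ 365.45129533 -330.88916935   53.30938246] ((431.694091796875, -355.62530517578125), (124.5701904296875, 303.611083984375), 72.68402099609375) [54.51847252 62.02973217]
panel n [-0.21137052  0.10093833  0.97218   ] tilt 13.546533743841712 yaw -25.52644127935106 317 ((612.1813354492188, -15.381912231445312), (42.097320556640625, 243.32598876953125), 1.360831618309021) plane [  0.21741912  -0.10382679 -28.07432407]
stud [[683.  86. 128.]
 [679.  92. 131.]
 [677.  45. 132.]
 [676.  86. 128.]
 [675.  75. 131.]
 [674.  62. 132.]
 [675.  55. 128.]
 [674.  35. 131.]
 [672.  92. 131.]
 [673.  86. 127.]
 [674.  76. 123.]
 [673.  72. 126.]] [16.  20.1 16.6 17.2 19.5 18.8 14.3 15.5 21.6 16.9 12.2 15.2]
scene counter z -1.2440080306590744
plate ((421.1860046386719, -321.2855224609375), (82.45889282226562, 117.76309204101562), 89.63441467285156) 3.5224855368670136 457
ledge 259 [ 384.93504557 -323.59342258   74.54027207] ((763.3565673828125, -212.6466522216797), (998.6561889648438, 76.24661254882812), 16.021390914916992) [  49.2807884  1046.19895664]
panel n [-0.51947296  0.08054717  0.85068208] tilt 31.71406613315778 yaw -8.813841355435704 797 ((649.1697387695312, -13.380897521972656), (78.47224426269531, 212.61398315429688), 11.96411418914795) plane [ 6.10654636e-01 -9.46853936e-02 -2.72824039e+02]
stud [[ 553. -120.   84.]
 [ 557. -105.   86.]
 [ 562. -111.   88.]
 [ 569.  -81.   90.]
 [ 573.  -23.   87.]
 [ 606.  -17.  116.]
 [ 606.  -14.  115.]
 [ 603.  -11.  111.]
 [ 611.  -20.  119.]
 [ 608.  -17.  113.]
 [ 609.  -14.  116.]
 [ 608.  -11.  114.]] [ 6.4  6.9  6.   6.1  6.3 14.5 14.3 12.3 14.  11.  13.1 12.5]
```

View pics/crop.png

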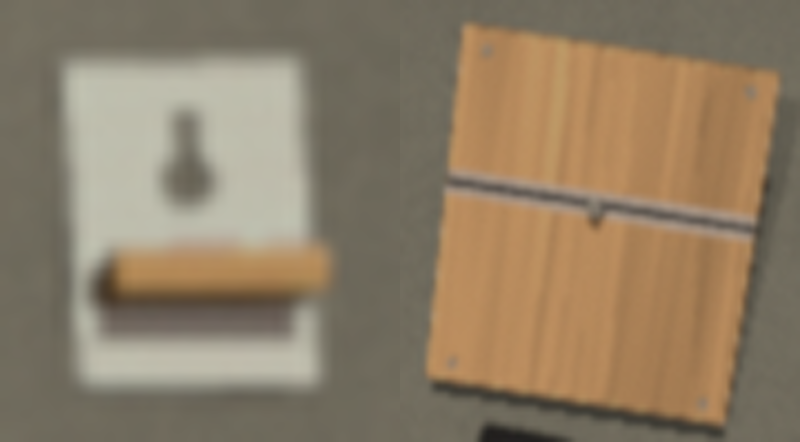

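The left crop shows the pale plate: wooden ledge at (220,270), keyhole at (187,190) with its slot pointing up (+x world). That is the bracket. The right crop shows the panel corners at about (462,23), (779,72), (427,380) and (722,425), with the stud head at (597,205).

```bash
python3 - <<'E'
from h import *
K,t,M=cam('top')
def ray(u,v,z,K=K,t=t,M=M):
    d=M@np.r_[(u-K[0,2])/K[0,0],(v-K[1,2])/K[1,1],1]; return t+d*(z-t[2])/d[2]
L=lambda u,v,z: ray((u+.5)/10.526-.5+325,(v+.5)/10.524-.5+200,z)
Q=lambda u,v,z: ray((u-400+.5)/4.444-.5+212,(v+.5)/4.653-.5+120,z)
c=np.array([L(62,60,6),L(302,58,6),L(78,385,6),L(322,385,6)]);print('plate',c.round(1).tolist(),c.mean(0))
x=(c[0]+c[1]-c[2]-c[3]);print('yaw',np.degrees(np.arctan2(x[1],x[0])),np.linalg.norm(x)/2, 'key slot end/hole', L(187,108,0),L(187,208,0))
y=c[0]+c[2]-c[1]-c[3];print('yawy',np.degrees(np.arctan2(-y[0],y[1])),np.linalg.norm(y)/2)
for e in((118,250),(330,250)): print('ledge top',L(*e,56))
p=np.array([Q(462,23,164.5),Q(779,72,164.5),Q(427,380,29.5),Q(722,425,29.5)]);print('panel',p.round(1).tolist())
up=(p[0]+p[1]-p[2]-p[3])/2;yy=(p[0]+p[2]-p[1]-p[3])/2
print(up,np.linalg.norm(up),np.degrees(np.arctan2(up[1],up[0])),np.linalg.norm(yy),np.degrees(np.arctan2(-yy[0],yy[1])))
mid_top=(p[0]+p[1])/2;mid_b=(p[2]+p[3])/2;o=mid_b+(mid_top-mid_b)*155/270;print('origin',o)
yaw=np.arctan2(up[1],up[0])
w=R.from_euler('zy',[yaw,-np.pi/6]).as_matrix()
print(w)
tl=[Q(449,185,107),Q(755,232,107)];print('track',tl, (tl[0]+tl[1])/2)
s=Q(597,203,118.3);print('stud',s,'in panel',w.T@(s-o),'gap foot')
# refit panel by colour, whole region
for n,C in(('top',(212,302,120,215)),('scene',(222,320,190,258))):
    z=np.load(f'pics/{n}0.npz');a,d=z['a'],z['d'];PP=cloud(n,d)[C[2]:C[3],C[0]:C[1]].reshape(-1,3)
    q=(PP-o)@w; m=(abs(q[:,0]+20)<125)&(abs(q[:,1])<110)&(abs(q[:,2])<12)
    A=np.c_[q[m][:,:2],np.ones(m.sum())];co=np.linalg.lstsq(A,q[m][:,2],rcond=None)[0];print(n,'slopes deg',np.degrees(co[:2]),'off',co[2],m.sum())
E
```

```text
plate [[477.9, -277.2, 6.0], [476.7, -358.8, 6.0], [367.6, -276.4, 6.0], [365.6, -358.2, 6.0]] [ 421.93898557 -317.66232124    6.        ]
yaw -0.3864261737703404 110.70811257875768 key slot end/hole [ 461.35343817 -319.88731261    0.        ] [ 427.12083126 -317.7812926     0.        ]
yawy -1.1105026945450225 81.7192307162301
ledge top [ 406.53386977 -283.35310497   56.        ]
ledge top [ 404.89901862 -352.52690422   56.        ]
panel [[731.9, 84.0, 164.5], [689.9, -151.9, 164.5], [497.5, 123.4, 29.5], [457.6, -109.2, 29.5]]
[233.34687415 -41.02437516 135.        ] 272.68803243080396 -9.971189135504972 237.80381672114478 -9.917027291861467
origin [611.51779585 -16.47588617 107.        ]
[[ 0.85294404  0.14995485 -0.5       ]
 [-0.17315295  0.98489495  0.        ]
 [ 0.49244747  0.08657648  0.8660254 ]]
track [array([628.26003094,  98.96488091, 107.        ]), array([ 587.41860889, -134.41305123,  107.        ])] [607.83931991 -17.72408516 107.        ]
stud [609.01103768 -14.17994866 118.3       ] in panel [ 3.02898364  2.86367086 11.03946615] gap foot
top slopes deg [ 0.48091416 -4.62941709] off -0.5459387173527608 4295
scene slopes deg [ 0.55749899 -5.00551692] off -2.621478119807048 3269
```

```bash
cat >> h.py <<'E'
def to(pos,Rm,base=None):
    s=bot.sense(); p0,R0=(np.array(s["tool_pos"]),R.from_euler('xyz',s["tool_rot"]).as_matrix()) if base is None else base
    return (R0.T@(np.array(pos)-p0)/10).round(2).tolist(), R.from_matrix(R0.T@Rm).as_rotvec().round(3).tolist()
def down(yaw): return R.from_euler('xyz',[np.pi,0,yaw]).as_matrix()
E
python3 - <<'E'
from h import *
o=np.array([611.5,-16.5,107.]);yaw=np.radians(-10)
w=R.from_euler('ZY',[yaw,-np.pi/6]).as_matrix()
for n,C in(('top',(212,302,120,215)),('scene',(222,320,190,258))):
    z=np.load(f'pics/{n}0.npz');a,d=z['a'],z['d'];PP=cloud(n,d)[C[2]:C[3],C[0]:C[1]].reshape(-1,3)
    q=(PP-o)@w; m=(q[:,0]>-140)&(q[:,0]<100)&(abs(q[:,1])<105)&(abs(q[:,2])<12)
    A=np.c_[q[m][:,:2],np.ones(m.sum())];co=np.linalg.lstsq(A,q[m][:,2],rcond=None)[0];print(n,'slopes deg',np.degrees(co[:2]),'off',co[2],m.sum())
    e=q[:,2]-co[0]*q[:,0]-co[1]*q[:,1]-co[2]; s=(e>7)&(e<25)&(abs(q[:,0])<25)&(abs(q[:,1])<30); print('stud',q[s].round(1).tolist(),q[s].mean(0) if s.any() else 0)
print('stud pix top',w.T@(np.array([609,-14.2,118.3])-o), 'track mid',w.T@(np.array([607.8,-17.7,107])-o))
# scene: stud px (429,346)/800 
K,t,M=cam('scene');u,v=429*.64,347*.64;dd=M@np.r_[(u-K[0,2])/K[0,0],(v-K[1,2])/K[1,1],1];s=t+dd*(118.3-t[2])/dd[2];print('stud scene',s,w.T@(s-o))
g=down(np.pi-0.012)
for W in((480,300,260),(530,-100,280),(400,-317,150)): print(W,to(W,g))
E
```

```text
top slopes deg [ 0.03219143 -0.00177027] off -0.6507559839930893 4126
stud [[5.9, 5.8, 7.1], [2.9, 8.5, 10.8], [4.1, 5.0, 13.3], [5.0, 1.6, 14.8], [5.6, -14.9, 7.7], [-0.0, 7.9, 12.8], [0.3, 4.6, 12.0], [-0.1, 1.4, 8.8], [-7.0, 21.2, 7.4], [-3.4, 7.5, 13.3], [-4.5, 4.4, 7.2], [-2.1, 0.7, 14.0], [-12.0, 6.9, 7.0], [-14.5, -24.4, 6.6]] [-1.42914447  2.59421017 10.19342659]
scene slopes deg [ 0.08037189 -0.13520249] off -2.67626166870219 3134
stud [[0.0, -1.5, 10.4], [-1.3, 1.2, 10.2], [-5.8, 3.7, 8.0], [5.7, -3.5, 10.0], [-0.5, -1.2, 6.8], [2.3, 1.9, 9.1], [0.2, 4.5, 8.4], [3.1, 7.5, 10.7], [9.9, 0.0, 9.9], [9.9, 2.8, 10.4], [7.0, 5.4, 9.2], [5.5, 8.1, 8.9]] [3.00304248 2.40432639 9.3335322 ]
stud pix top [ 3.17194608  1.83093739 11.21679216] track mid [-2.97515309 -1.82426756  1.71770544]
stud scene [614.03018926 -12.68511864 118.3       ] [7.2342227  4.19628749 8.87143566]
(480, 300, 260) ([13.05, -31.66, -2.94], [-0.001, -0.001, 1.164])
(530, -100, 280) ([47.56, -52.49, -4.88], [-0.001, -0.001, 1.164])
(400, -317, 150) ([72.65, -49.44, 8.16], [-0.001, -0.001, 1.164])
```

>>> {"method": "drive_tool", "body": {"targets": [[0.6,[2.2,-5.3,-0.5],[0,0,0.15]],[0.6,[4.4,-10.6,-1],[0,0,0.3]],[0.6,[6.5,-15.8,-1.5],[0,0,0.45]],[0.6,[8.7,-21.1,-2],[0,0,0.6]],[0.6,[10.9,-26.4,-2.5],[0,0,0.75]],[0.6,[13,-31.7,-3],[0,0,0.9]],[0.6,[17,-34,-3.2],[0,0,1.05]],[0.6,[21,-36.5,-3.5],[0,0,1.16]],[0.6,[25,-39,-4],[0,0,1.16]],[0.6,[29,-41.5,-4],[0,0,1.16]],[0.6,[33,-44,-4.5],[0,0,1.16]],[0.6,[37,-46.5,-4.5],[0,0,1.16]]]}}

```text
time_s: 1.3
tool_pos: [515.3, 39.3, 276.0]
tool_rot: [3.141, 0.0, 3.134]
force: [1.3, 0.4, 0.2]
width: 0.602
```

```bash
python3 - <<'E'
from h import *
s=bot.sense();print(s['time_s'],s['tool_pos'],s['tool_rot'],s['joint_pos'])
g=down(np.pi-0.012)
for W in((530,-100,260),(400,-317,120),(400,-317.5,19)): print(W,to(W,g))
E
```

```text
1.3 [515.26468662  39.3293244  275.98270126] [3.14145477e+00 3.17587835e-04 3.13394587e+00] [ 4.66264847e-01 -1.72060757e-01 -3.58341861e-02  2.24608192e-05
 -1.70667739e+00 -4.73908564e-01]
(530, -100, 260) ([-1.58, -13.92, 1.6], [0.0, 0.0, 0.004])
(400, -317, 120) ([11.26, -35.72, 15.59], [0.0, 0.0, 0.004])
(400, -317.5, 19) ([11.26, -35.77, 25.69], [0.0, 0.0, 0.004])
```

>>> {"method": "drive_tool", "body": {"targets": [[0.6,[1,-4.5,1],[0,0,0]],[0.6,[2,-9,2],[0,0,0]],[0.6,[3.5,-13.5,3.5],[0,0,0]],[0.6,[5,-18,5],[0,0,0]],[0.6,[6.5,-22.5,7],[0,0,0]],[0.6,[8,-27,9],[0,0,0]],[0.6,[9.5,-31.5,11],[0,0,0]],[0.6,[11.3,-35.7,13.5],[0,0,0]],[0.6,[11.3,-35.7,14],[0,0,0]],[0.6,[11.3,-35.7,14],[0,0,0]]]}}

```text
time_s: 2.3
tool_pos: [398.0, -315.3, 133.7]
tool_rot: [3.14, -0.004, 3.131]
force: [-0.6, -0.1, -0.2]
width: 0.597
```

```bash
python3 - <<'E'
from h import *
s=bot.sense();print(s['time_s'],s['tool_pos'],s['tool_rot'],s['joint_pos'])
g=down(np.pi-0.012)
print(to((400,-317.5,19),g))
a,d=save('scene','s1');c=a[110:270,110:300];cv2.imwrite('pics/s1c.png',cv2.resize(c,None,fx=4,fy=3.7,interpolation=cv2.INTER_CUBIC)[:,:,::-1])
E
```

```text
2.3 [ 397.95839026 -315.34878134  133.6990909 ] [ 3.14011489 -0.00351603  3.13071023] [-2.73108944e-01 -1.96056115e-01 -3.15200757e-01 -5.19233672e-04
 -1.45543061e+00  2.62284661e-01]
([-0.25, -0.23, 11.47], [0.001, -0.004, 0.001])
```

View pics/s1c.png

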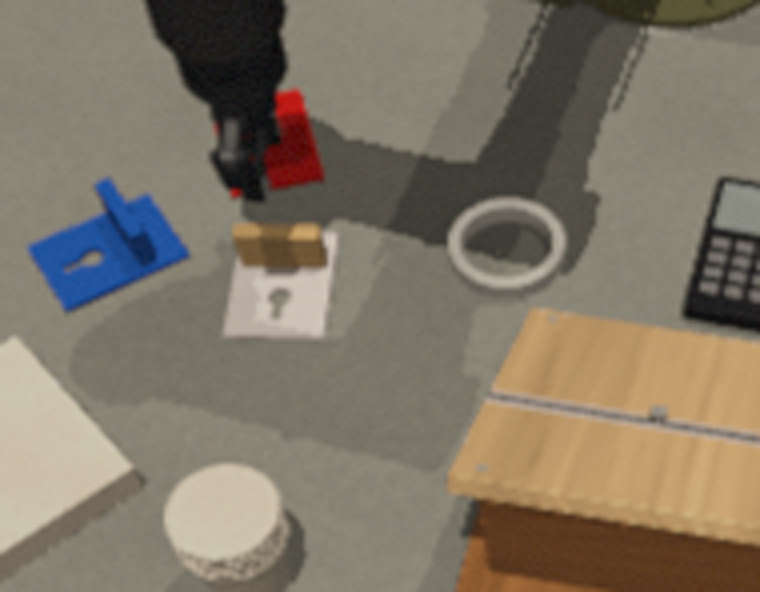

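The crop shows the gripper at (240,160), above and behind the wooden ledge at (280,245), with the plate and keyhole at (278,300). It is clear of the blue and red look-alikes. Descending.

>>> {"method": "drive_tool", "body": {"targets": [[0.6,[-0.1,-0.1,3],[0,0,0]],[0.6,[-0.1,-0.1,6],[0,0,0]],[0.6,[-0.2,-0.2,8],[0,0,0]],[0.6,[-0.2,-0.2,9.5],[0,0,0]],[0.6,[-0.2,-0.2,10.5],[0,0,0]],[0.6,[-0.2,-0.2,11.2],[0,0,0]],[0.6,[-0.2,-0.2,11.2],[0,0,0]],[0.6,[-0.2,-0.2,11.2],[0,0,0]]]}}

```text
time_s: 3.15
tool_pos: [402.1, -317.0, 24.7]
tool_rot: [-3.141, 0.001, 3.134]
force: [-0.4, 0.2, 0.0]
width: 0.599
```

>>> {"method": "drive_tool", "body": {"targets": [[0.6,[0.2,0,0.3],[0,0,0.004]],[0.6,[0.2,0,0.5],[0,0,0.004]],[0.6,[0.2,0,0.5],[0,0,0.004]],[0.1,[0.2,0,0.5],[0,0,0.004]],[0.1,[0.2,0,0.5],[0,0,0.004]],[0.1,[0.2,0,0.5],[0,0,0.004]],[0,[0.2,0,0.5],[0,0,0.004]],[0,[0.2,0,0.5],[0,0,0.004]],[0,[0.2,0,0.5],[0,0,0.004]],[0,[0.2,0,0.5],[0,0,0.004]]], "grip_force": 60}}

```text
time_s: 4.15
tool_pos: [399.8, -316.9, 19.1]
tool_rot: [-3.141, 0.001, 3.13]
force: [0.1, 0.5, 1.8]
width: 0.157
```

>>> {"method": "drive_tool", "body": {"targets": [[0,[0,0,-0.5],[0,0,0]],[0,[0,0,-1.5],[0,0,0]],[0,[0,0,-3],[0,0,0]],[0,[0,0,-6],[0,0,0]],[0,[0,0,-10],[0,0,0]],[0,[0,0,-14],[0,0,0]],[0,[0,0,-18],[0,0,0]],[0,[0,0,-20],[0,0,0]],[0,[0,0,-20],[0,0,0]],[0,[0,0,-20],[0,0,0]]]}}

```text
time_s: 5.15
tool_pos: [399.5, -316.5, 218.8]
tool_rot: [3.141, 0.0, 3.13]
force: [0.3, 1.1, -2.8]
width: 0.157
```

```bash
cat >> h.py <<'E'
O=np.array([611.5,-16.5,107.]); w=R.from_euler('ZY',[np.radians(-10),-np.pi/6]).as_matrix()
RT=w@np.diag([-1,1,-1.])
def pan():  # TCP in panel coords + orientation error
    s=bot.sense(); return (w.T@(s['tool_pos']-O)).round(2), R.from_matrix(RT.T@R.from_euler('xyz',s['tool_rot']).as_matrix()).as_rotvec().round(4), (w.T@s['force']).round(1)
E
python3 - <<'E'
from h import *
for q in ((-36,3,109),(-36,3,59)): print(O+w@np.array(q),to(O+w@np.array(q),RT))
E
```

```text
[527.64565484   1.33206334 183.39676901] ([-12.43, 31.93, 3.56], [0.043, -0.522, 0.159])
[552.26584867  -3.00914111 140.09549882] ([-14.9, 31.52, 7.89], [0.043, -0.522, 0.159])
```

>>> {"method": "drive_tool", "body": {"targets": [[0,[-1,3,0],[0.004,-0.05,0.015]],[0,[-2.5,6.5,0],[0.008,-0.1,0.03]],[0,[-4,10,0],[0.013,-0.16,0.05]],[0,[-5.5,14,0],[0.02,-0.23,0.07]],[0,[-7,18,0],[0.026,-0.31,0.095]],[0,[-8.5,22,0.5],[0.033,-0.39,0.12]],[0,[-10,26,1.5],[0.039,-0.46,0.14]],[0,[-11.5,29.5,2.5],[0.043,-0.522,0.159]],[0,[-12.4,31.9,3.5],[0.043,-0.522,0.159]],[0,[-12.4,31.9,3.5],[0.043,-0.522,0.159]],[0,[-12.4,31.9,3.5],[0.043,-0.522,0.159]]]}}

```text
time_s: 6.25
tool_pos: [526.6, 0.9, 181.5]
tool_rot: [-3.138, 0.52, 2.97]
force: [0.8, -0.9, -1.9]
width: 0.156
```

```bash
python3 -c "
from h import *
print(pan(),to(O+w@np.array([-36,3,45]),RT))"
```

```text
(array([-37.79,   2.36, 107.83]), array([ 0.002 ,  0.0036, -0.0023]), array([-0.1, -0.8, -2.1])) ([-0.2, 0.08, 6.28], [-0.002, -0.004, 0.002])
```

>>> {"method": "drive_tool", "body": {"targets": [[0,[-0.1,0,1.5],[0,0,0]],[0,[-0.1,0,3],[-0.002,-0.004,0.002]],[0,[-0.2,0,4.5],[-0.002,-0.004,0.002]],[0,[-0.2,0,5.7],[-0.002,-0.004,0.002]],[0,[-0.2,0,6.2],[-0.002,-0.004,0.002]],[0,[-0.2,0,6.2],[-0.002,-0.004,0.002]],[0,[-0.2,0,6.2],[-0.002,-0.004,0.002]]]}}

```text
time_s: 6.95
tool_pos: [559.6, -5.5, 131.7]
tool_rot: [3.139, 0.528, 2.964]
force: [0.8, -0.1, -2.2]
width: 0.156
```

```bash
python3 - <<'E'
from h import *
print(pan())
a,d=save('scene','s2');b,e=save('top','t2')
def proj(n,p):
    K,t,M=cam(n);q=K@(M.T@(O+w@np.array(p,float)-t));return q[:2]/q[2]
for n in('scene','top'): print(n,[proj(n,p).round(1).tolist() for p in((0,3,13),(0,3,32))])
c=np.hstack([cv2.resize(x[int(v)-30:int(v)+30,int(u)-20:int(u)+20],(400,600),interpolation=cv2.INTER_CUBIC) for x,(u,v) in((a,proj('scene',(0,3,26))),(b,proj('top',(0,3,26))))])
print([proj(n,(0,3,26)).astype(int) for n in('scene','top')])
cv2.imwrite('pics/c2.png',c[:,:,::-1])
E
```

```text
(array([-33.53,   1.86,  47.91]), array([-0.0012, -0.0042,  0.0028]), array([-0.4,  0.1, -2.3]))
scene [[274.7, 219.5], [275.4, 213.7]]
top [[255.4, 164.2], [255.0, 165.7]]
[array([275, 215]), array([255, 165])]
```

View pics/c2.png

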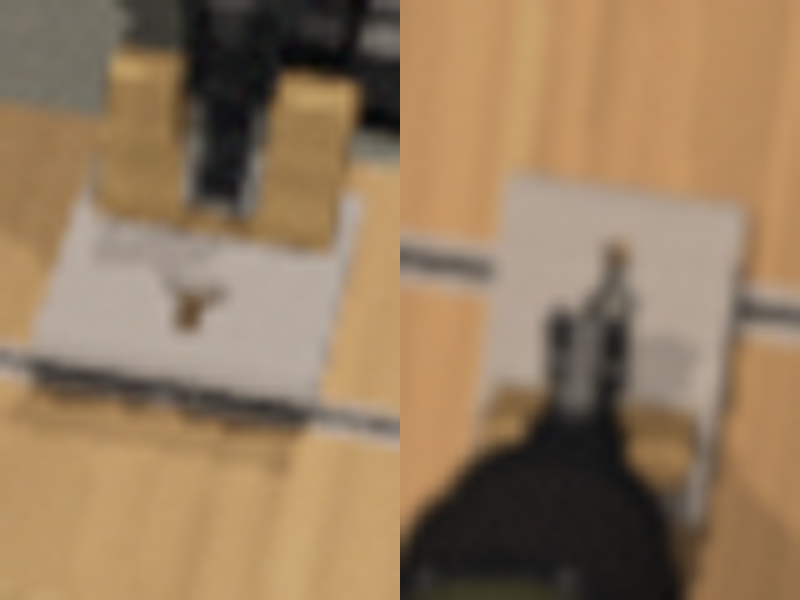

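The left view (scene) shows the keyhole at (187,292) with wood visible through it. The right view (top) shows the slot end at (617,250), with the gripper covering the hole. Both are roughly centred over the track, with the plate parallel to it.

>>> {"method": "drive_tool", "body": {"targets": [[0,[0,0,0],[0,0,0]],[0,[0,0,0],[0,0,0]],[0,[0,0,0],[0,0,0]]]}}

```text
time_s: 7.35
tool_pos: [559.6, -4.9, 131.3]
tool_rot: [3.139, 0.527, 2.965]
force: [1.0, -0.5, -3.7]
width: 0.154
```

```bash
python3 - <<'E'
from h import *
print(pan(),bot.sense()['time_s'])
def inv(n,u,v,z):
    K,t,M=cam(n);d=w.T@M@np.r_[(u-K[0,2])/K[0,0],(v-K[1,2])/K[1,1],1];p=w.T@(t-O);return (p+d*(z-p[2])/d[2]).round(1)
print('hole scene',inv('scene',(187.5)/10-.5+255,292.5/10-.5+185,35))
for k,(u,v) in dict(TL=(85,165),TR=(365,195),BL=(32,362),BR=(315,402)).items(): print(k,inv('scene',(u+.5)/10-.5+255,(v+.5)/10-.5+185,35))
print('stud scene',inv('scene',(658.5)/4-.5+110,412.5/3.7-.5+110,13-2.7),'stud top',inv('top',(197.5)/4.444-.5+212,203.5/4.653-.5+120,12.4))
for k,(u,v) in dict(slotend=(617,243),TL=(508,178),TR=(745,208),BR=(700,520)).items(): print(k,inv('top',(u-400+.5)/10-.5+235,(v+.5)/10-.5+135,35))
# subpixel stud: darkness/edge in original frames
for n,(u,v) in dict(scene=(274,221),top=(256,163)).items():
    a=np.load(f'pics/{n}0.npz')['a'].astype(int).sum(2); print(n,u-6,v-5);print(a[v-5:v+6,u-6:u+7])
E
```

```text
(array([-33.87,   2.43,  47.61]), array([-0.0017, -0.0039,  0.0019]), array([-0.9, -0.3, -3.7])) 7.35
hole scene [ 7.4 -2.5 35. ]
TL [-55.3 -42.   35. ]
TR [-65.7  39.8  35. ]
BL [ 58.5 -37.5  35. ]
BR [53.9 39.4 35. ]
stud scene [ 4.1  2.3 10.3] stud top [ 3.5  1.8 12.4]
slotend [24.6  1.7 35. ]
TL [41.1 40.3 35. ]
TR [ 42.8 -38.5  35. ]
BR [-66.5 -38.5  35. ]
scene 268 216
[[443 443 438 446 444 440 441 441 439 438 441 436 435]
 [443 444 438 440 440 438 439 439 445 437 436 440 440]
 [443 446 436 443 442 440 442 437 443 441 439 438 437]
 [451 442 441 441 432 433 419 433 431 436 436 436 433]
 [452 440 446 447 402 414 396 417 425 434 438 437 437]
 [469 467 463 458 381 390 406 402 407 428 435 435 439]
 [416 416 424 422 324 302 344 335 356 427 444 442 443]
 [356 341 333 335 262 235 291 276 345 424 467 474 470]
 [447 430 414 408 393 370 394 323 346 367 393 411 415]
 [461 467 470 474 484 456 461 426 414 393 360 350 334]
 [447 446 449 445 458 459 463 467 474 472 449 441 423]]
top 250 158
[[420 425 414 402 406 413 421 422 416 414 418 426 422]
 [430 428 417 407 409 415 424 422 415 413 419 421 421]
 [445 446 436 428 427 429 431 429 422 417 420 422 413]
 [416 432 441 437 436 443 441 441 439 434 431 430 413]
 [316 338 356 363 388 419 418 413 428 437 436 438 429]
 [303 280 280 283 333 377 368 335 339 353 361 379 397]
 [404 383 366 341 347 355 346 286 264 268 271 283 304]
 [445 440 430 408 369 343 336 304 336 366 361 338 326]
 [432 429 426 414 353 308 298 315 400 443 445 432 415]
 [422 413 410 396 334 270 270 340 409 436 443 448 441]
 [421 411 407 404 364 306 304 370 411 420 425 430 417]]
```

>>> {"method": "drive_tool", "body": {"targets": [[0,[0.1,0.1,0.3],[0.002,0.004,-0.002]],[0,[0.2,0.15,0.6],[0.002,0.004,-0.002]],[0,[0.2,0.15,0.9],[0.002,0.004,-0.002]],[0,[0.2,0.15,1.1],[0.002,0.004,-0.002]],[0,[0.2,0.15,1.3],[0.002,0.004,-0.002]],[0,[0.2,0.15,1.3],[0.002,0.004,-0.002]],[0,[0.2,0.15,1.3],[0.002,0.004,-0.002]],[0,[0.2,0.15,1.3],[0.002,0.004,-0.002]]]}}

```text
time_s: 8.15
tool_pos: [564.6, -4.4, 119.0]
tool_rot: [-3.141, 0.523, 2.967]
force: [-0.1, 0.3, -2.4]
width: 0.159
```

```bash
python3 -c "
from h import *
print(pan())"
```

```text
(array([-35.78,   3.78,  34.51]), array([0.0006, 0.0002, 0.0001]), array([-1.3,  0.3, -2. ]))
```

>>> {"method": "drive_tool", "body": {"targets": [[0,[0,0,0.05],[0,0,0]],[0,[0,0,0.1],[0,0,0]],[0,[0,0,0.15],[0,0,0]],[0,[0,0,0.2],[0,0,0]],[0,[0,0,0.25],[0,0,0]],[0,[0,0,0.3],[0,0,0]]]}}

```text
time_s: 8.75
tool_pos: [566.1, -4.6, 116.2]
tool_rot: [-3.141, 0.523, 2.967]
force: [-0.3, 0.2, -1.6]
width: 0.157
```

```bash
python3 -c "
from h import *
print(pan(),bot.sense()['wrist_torque'])"
```

```text
(array([-35.9 ,   3.8 ,  31.37]), array([0.0006, 0.0004, 0.    ]), array([-1.1,  0.1, -1.2])) [ 0.32537662  1.78975352 -0.04717222]
```

>>> {"method": "drive_tool", "body": {"targets": [[0,[0,0,0.05],[0,0,0]],[0,[0,0,0.1],[0,0,0]],[0,[0,0,0.15],[0,0,0]],[0,[0,0,0.2],[0,0,0]]]}}

```text
time_s: 9.15
tool_pos: [567.1, -4.8, 114.5]
tool_rot: [-3.141, 0.523, 2.967]
force: [0.0, -0.2, -2.4]
width: 0.158
```

```bash
python3 -c "
from h import *
print(pan(),bot.sense()['wrist_torque'])"
```

```text
(array([-35.91,   3.8 ,  29.36]), array([ 0.0006,  0.0004, -0.    ]), array([-1.1, -0.2, -2.1])) [0.32423974 1.74484481 0.04086969]
```

>>> {"method": "drive_tool", "body": {"targets": [[0,[0,0,0.03],[0,0,0]],[0,[0,0,0.07],[0,0,0]],[0,[0,0,0.1],[0,0,0]],[0,[0,0,0.1],[0,0,0]]]}}

```text
time_s: 9.55
tool_pos: [567.5, -4.9, 113.6]
tool_rot: [-3.141, 0.523, 2.967]
force: [-0.1, -0.5, -1.1]
width: 0.153
```

```bash
python3 -c "
from h import *
print(pan(),bot.sense()['wrist_torque'])"
```

```text
(array([-35.96,   3.78,  28.35]), array([ 0.0007,  0.0005, -0.    ]), array([-0.6, -0.5, -0.9])) [0.27244951 1.76399617 0.02193766]
```

>>> {"method": "drive_tool", "body": {"targets": [[0,[0,0,0.04],[0,0,0]],[0,[0,0,0.08],[0,0,0]],[0,[0,0,0.12],[0,0,0]],[0,[0,0,0.16],[0,0,0]],[0,[0,0,0.2],[0,0,0]]]}}

```text
time_s: 10.05
tool_pos: [568.5, -5.1, 111.8]
tool_rot: [-3.141, 0.523, 2.967]
force: [-0.5, -0.9, -2.0]
width: 0.157
```

```bash
python3 -c "
from h import *
print(pan(),bot.sense()['wrist_torque'])"
```

```text
(array([-35.97,   3.78,  26.33]), array([ 0.0006,  0.0005, -0.    ]), array([-1.3, -0.9, -1.5])) [0.29751275 1.78165672 0.05082744]
```

>>> {"method": "drive_tool", "body": {"targets": [[0,[0,0,0.04],[0,0,0]],[0,[0,0,0.08],[0,0,0]],[0,[0,0,0.12],[0,0,0]],[0,[0,0,0.16],[0,0,0]],[0,[0,0,0.2],[0,0,0]]]}}

```text
time_s: 10.55
tool_pos: [569.5, -5.2, 110.2]
tool_rot: [-3.141, 0.523, 2.967]
force: [-0.8, 0.0, -1.9]
width: 0.157
```

```bash
python3 -c "
from h import *
print(pan(),bot.sense()['wrist_torque'])"
```

```text
(array([-35.9 ,   3.8 ,  24.38]), array([0.0006, 0.0003, 0.    ]), array([-1.7, -0.1, -1.3])) [ 0.29216995  1.78143207 -0.03684513]
```

Already well below the head's top without contact, so the head is in the hole. Feeling on towards the face.

>>> {"method": "drive_tool", "body": {"targets": [[0,[0,0,0.04],[0,0,0]],[0,[0,0,0.08],[0,0,0]],[0,[0,0,0.12],[0,0,0]],[0,[0,0,0.16],[0,0,0]],[0,[0,0,0.2],[0,0,0]]]}}

```text
time_s: 11.05
tool_pos: [570.5, -5.4, 108.4]
tool_rot: [-3.141, 0.523, 2.967]
force: [0.8, -0.9, -2.4]
width: 0.156
```

```bash
python3 -c "
from h import *
print(pan(),bot.sense()['wrist_torque'])"
```

```text
(array([-35.9 ,   3.79,  22.37]), array([0.0006, 0.0004, 0.    ]), array([-0.4, -0.7, -2.6])) [ 0.27338534  1.82358847 -0.01709702]
```

>>> {"method": "drive_tool", "body": {"targets": [[0,[0,0,0.04],[0,0,0]],[0,[0,0,0.08],[0,0,0]],[0,[0,0,0.1],[0,0,0]]]}}

```text
time_s: 11.35
tool_pos: [571.0, -5.5, 107.5]
tool_rot: [-3.141, 0.523, 2.967]
force: [0.1, 0.2, -2.0]
width: 0.153
```

```bash
python3 -c "
from h import *
print(pan(),bot.sense()['wrist_torque'])"
```

```text
(array([-35.93,   3.79,  21.36]), array([0.0006, 0.0004, 0.    ]), array([-0.9,  0.2, -1.7])) [ 3.41497523e-01  1.75161395e+00 -7.46053853e-04]
```

>>> {"method": "drive_tool", "body": {"targets": [[0,[0,0,0.03],[0,0,0]],[0,[0,0,0.06],[0,0,0]],[0,[0,0,0.1],[0,0,0]]]}}

```text
time_s: 11.65
tool_pos: [571.5, -5.6, 106.7]
tool_rot: [-3.141, 0.523, 2.967]
force: [0.5, -0.3, -2.7]
width: 0.154
```

>>> {"method": "drive_tool", "body": {"targets": [[0,[0,0,0.02],[0,0,0]],[0,[0,0,0.04],[0,0,0]],[0,[0,0,0.06],[0,0,0]]]}}

```text
time_s: 11.95
tool_pos: [571.8, -5.6, 106.2]
tool_rot: [-3.141, 0.523, 2.967]
force: [0.4, -0.9, -2.7]
width: 0.154
```

```bash
python3 -c "
from h import *
print(pan(),bot.sense()['wrist_torque'])"
```

```text
(array([-35.9 ,   3.79,  19.79]), array([0.0006, 0.0003, 0.    ]), array([-0.9, -0.8, -2.6])) [0.31043194 1.6789532  0.04329314]
```

>>> {"method": "drive_tool", "body": {"targets": [[0,[0,0,0.03],[0,0,0]],[0,[0,0,0.06],[0,0,0]],[0,[0,0,0.06],[0,0,0]]]}}

```text
time_s: 12.25
tool_pos: [572.1, -5.7, 105.6]
tool_rot: [-3.141, 0.523, 2.967]
force: [-1.1, 0.2, -2.4]
width: 0.153
```

>>> {"method": "drive_tool", "body": {"targets": [[0,[0,0,0.02],[0,0,0]],[0,[0,0,0.05],[0,0,0]],[0,[0,0,0.05],[0,0,0]]]}}

```text
time_s: 12.55
tool_pos: [572.4, -5.7, 105.4]
tool_rot: [-3.141, 0.523, 2.967]
force: [-1.5, 0.4, -1.1]
width: 0.156
```

>>> {"method": "drive_tool", "body": {"targets": [[0,[0,0,0.02],[0,0,0]],[0,[0,0,0.05],[0,0,0]],[0,[0,0,0.05],[0,0,0]]]}}

```text
time_s: 12.85
tool_pos: [572.6, -5.8, 105.5]
tool_rot: [-3.141, 0.524, 2.967]
force: [-6.9, 1.4, 1.9]
width: 0.155
```

```bash
python3 -c "
from h import *
print(pan(),bot.sense()['wrist_torque'])"
```

```text
(array([-35.53,   3.81,  18.77]), array([ 0.0007, -0.0001,  0.0001]), array([-5.1,  0.2,  5.2])) [ 0.51022566  2.80075843 -0.01340269]
```

Face contact came at TCP panel z ≈ 18.9, as predicted for the plate flat on the face. I'll back off about 1.5 mm and slide down the slope.

>>> {"method": "drive_tool", "body": {"targets": [[0,[0,0,-0.1],[0,0,0]],[0,[0,0,-0.18],[0,0,0]],[0,[0.1,0,-0.18],[0,0,0]],[0,[0.2,0,-0.18],[0,0,0]],[0,[0.3,0,-0.18],[0,0,0]],[0,[0.4,0,-0.18],[0,0,0]],[0,[0.5,0,-0.18],[0,0,0]]]}}

```text
time_s: 13.55
tool_pos: [567.3, -4.9, 103.8]
tool_rot: [-3.141, 0.523, 2.967]
force: [-0.7, 0.2, -2.0]
width: 0.159
```

```bash
python3 -c "
from h import *
print(pan(),bot.sense()['wrist_torque'])"
```

```text
(array([-41.03,   3.8 ,  19.98]), array([0.0005, 0.0004, 0.    ]), array([-1.6,  0.1, -1.4])) [0.28671145 1.74581502 0.01130988]
```

>>> {"method": "drive_tool", "body": {"targets": [[0,[0.1,0,0],[0,0,0]],[0,[0.2,0,0],[0,0,0]],[0,[0.3,0,0],[0,0,0]],[0,[0.4,0,0],[0,0,0]]]}}

```text
time_s: 13.95
tool_pos: [563.9, -4.3, 101.9]
tool_rot: [-3.141, 0.523, 2.967]
force: [-0.1, 0.2, -1.7]
width: 0.152
```

```bash
python3 -c "
from h import *
print(pan(),bot.sense()['wrist_torque'])"
```

```text
(array([-44.98,   3.79,  20.03]), array([0.0005, 0.0003, 0.0001]), array([-1. ,  0.2, -1.5])) [ 0.3013767   1.7290266  -0.03377502]
```

>>> {"method": "drive_tool", "body": {"targets": [[0,[0.1,0,0],[0,0,0]],[0,[0.2,0,0],[0,0,0]],[0,[0.3,0,0],[0,0,0]]]}}

```text
time_s: 14.25
tool_pos: [561.4, -3.8, 100.3]
tool_rot: [-3.141, 0.523, 2.967]
force: [0.8, -0.8, -2.2]
width: 0.156
```

>>> {"method": "drive_tool", "body": {"targets": [[0,[0.1,0,0],[0,0,0]],[0,[0.2,0,0],[0,0,0]],[0,[0.3,0,0],[0,0,0]]]}}

```text
time_s: 14.55
tool_pos: [558.8, -3.4, 98.9]
tool_rot: [-3.141, 0.523, 2.967]
force: [0.4, -0.3, -2.0]
width: 0.158
```

>>> {"method": "drive_tool", "body": {"targets": [[0,[0.1,0,0],[0,0,0]],[0,[0.2,0,0],[0,0,0]],[0,[0.3,0,0],[0,0,0]]]}}

```text
time_s: 14.85
tool_pos: [556.2, -2.9, 97.3]
tool_rot: [-3.141, 0.523, 2.967]
force: [-0.0, -0.2, -2.2]
width: 0.158
```

```bash
python3 -c "
from h import *
print(pan(),bot.sense()['wrist_torque'])"
```

```text
(array([-54.03,   3.79,  19.98]), array([0.0006, 0.0004, 0.    ]), array([-1.1, -0.2, -1.9])) [0.29402399 1.7410934  0.04546409]
```

>>> {"method": "drive_tool", "body": {"targets": [[0,[0.05,0,0],[0,0,0]],[0,[0.1,0,0],[0,0,0]],[0,[0.15,0,0],[0,0,0]],[0,[0.2,0,0],[0,0,0]]]}}

```text
time_s: 15.25
tool_pos: [554.6, -2.6, 96.4]
tool_rot: [-3.141, 0.523, 2.967]
force: [-0.4, -0.7, -1.6]
width: 0.158
```

>>> {"method": "drive_tool", "body": {"targets": [[0,[0.05,0,0],[0,0,0]],[0,[0.1,0,0],[0,0,0]],[0,[0.1,0,0],[0,0,0]]]}}

```text
time_s: 15.55
tool_pos: [553.7, -2.5, 95.8]
tool_rot: [-3.141, 0.523, 2.967]
force: [-0.1, -0.7, -1.7]
width: 0.157
```

>>> {"method": "drive_tool", "body": {"targets": [[0,[0.05,0,0],[0,0,0]],[0,[0.1,0,0],[0,0,0]],[0,[0.1,0,0],[0,0,0]]]}}

```text
time_s: 15.85
tool_pos: [553.2, -2.2, 95.8]
tool_rot: [-3.141, 0.524, 2.967]
force: [3.0, -0.2, -1.8]
width: 0.157
```

```bash
python3 -c "
from h import *
print(pan(),bot.sense()['wrist_torque'])"
```

```text
(array([-57.51,   3.92,  20.26]), array([ 0.0003, -0.0005, -0.0001]), array([ 1.7,  0.4, -3.1])) [ 0.13425998  0.99764562 -0.09572194]
```

End stop felt at −57.4 (≈ expected −58). Check the capture and centring with small sideways probes.

>>> {"method": "drive_tool", "body": {"targets": [[0,[-0.05,0.05,0],[0,0,0]],[0,[-0.05,0.1,0],[0,0,0]],[0,[-0.05,0.15,0],[0,0,0]],[0,[-0.05,0.15,0],[0,0,0]]]}}

```text
time_s: 16.25
tool_pos: [553.6, -0.9, 95.6]
tool_rot: [-3.141, 0.523, 2.967]
force: [1.2, -0.9, -1.7]
width: 0.158
```

>>> {"method": "drive_tool", "body": {"targets": [[0,[0,0.04,0],[0,0,0]],[0,[0,0.08,0],[0,0,0]],[0,[0,0.08,0],[0,0,0]]]}}

```text
time_s: 16.55
tool_pos: [553.7, -0.1, 95.6]
tool_rot: [-3.141, 0.523, 2.967]
force: [0.8, -0.1, -0.4]
width: 0.157
```

```bash
python3 -c "
from h import *
print(pan(),bot.sense()['wrist_torque'])"
```

```text
(array([-57.39,   6.09,  20.02]), array([0.0006, 0.0003, 0.    ]), array([ 0.5,  0.1, -0.8])) [ 0.04378461  1.33654831 -0.15703867]
```

>>> {"method": "drive_tool", "body": {"targets": [[0,[0,-0.1,0],[0,0,0]],[0,[0,-0.2,0],[0,0,0]],[0,[0,-0.3,0],[0,0,0]],[0,[0,-0.35,0],[0,0,0]],[0,[0,-0.35,0],[0,0,0]]]}}

```text
time_s: 17.05
tool_pos: [553.2, -3.4, 95.7]
tool_rot: [-3.141, 0.523, 2.967]
force: [-0.1, 1.4, -1.5]
width: 0.154
```

```bash
python3 -c "
from h import *
print(pan(),bot.sense()['wrist_torque'])"
```

```text
(array([-57.36,   2.73,  20.05]), array([0.0001, 0.0002, 0.    ]), array([-1.1,  1.3, -1.1])) [0.71031596 1.41075497 0.31481274]
```

Contact on both sides (y ≈ 2.8 and 6.0), so the slot is captured on the shank with its 3 mm play. Centring at y ≈ 4.4, then seating and lowering to the face.

>>> {"method": "drive_tool", "body": {"targets": [[0,[0,0.1,0],[0,0,0]],[0,[0,0.18,0],[0,0,0]],[0,[0,0.18,0.04],[0,0,0]],[0,[0,0.18,0.08],[0,0,0]],[0,[0.04,0.18,0.1],[0,0,0]],[0,[0.06,0.18,0.1],[0,0,0]],[0,[0.06,0.18,0.1],[0,0,0]]]}}

```text
time_s: 17.75
tool_pos: [553.7, -1.8, 94.8]
tool_rot: [-3.141, 0.524, 2.967]
force: [3.4, -2.0, -0.7]
width: 0.151
```

```bash
python3 -c "
from h import *
print(pan(),bot.sense()['wrist_torque'])"
```

```text
(array([-57.61,   4.48,  19.22]), array([ 0.0003, -0.0004,  0.    ]), array([ 2.8, -1.3, -2.5])) [-0.08738197  0.43624101 -0.12712881]
```

>>> {"method": "drive_tool", "body": {"targets": [[0,[0,0,0.02],[0,0,0]],[0,[0,0,0.04],[0,0,0]],[0,[0,0,0.04],[0,0,0]]]}}

```text
time_s: 18.05
tool_pos: [553.8, -1.7, 94.6]
tool_rot: [-3.141, 0.524, 2.967]
force: [2.1, -0.7, 0.1]
width: 0.155
```

```bash
python3 -c "
from h import *
print(pan(),bot.sense()['wrist_torque'])"
```

```text
(array([-57.62,   4.52,  18.89]), array([ 0.0003, -0.0003,  0.    ]), array([ 2. , -0.3, -1. ])) [-0.03036786  0.48580796 -0.10306915]
```

>>> {"method": "drive_tool", "body": {"targets": [[0.2,[0,0,0],[0,0,0]],[0.25,[0,0,0],[0,0,0]],[0.3,[0,0,0],[0,0,0]],[0.35,[0,0,0],[0,0,0]],[0.4,[0,0,0],[0,0,0]],[0.4,[0,0,0],[0,0,0]],[0.4,[0,0,0],[0,0,0]]], "grip_force": 20}}

```text
time_s: 18.75
tool_pos: [553.6, -1.8, 94.1]
tool_rot: [-3.141, 0.523, 2.967]
force: [0.2, -0.8, -0.3]
width: 0.4
```

```bash
python3 - <<'E'
from h import *
print(pan())
a,d=save('scene','s3')
c=cv2.resize(a[180:255,225:325],(800,600),interpolation=cv2.INTER_CUBIC)
cv2.imwrite('pics/c3.png',c[:,:,::-1])
E
```

```text
(array([-58.05,   4.38,  18.58]), array([ 0.0006,  0.0004, -0.    ]), array([ 0.2, -0.8, -0.4]))
```

View pics/c3.png

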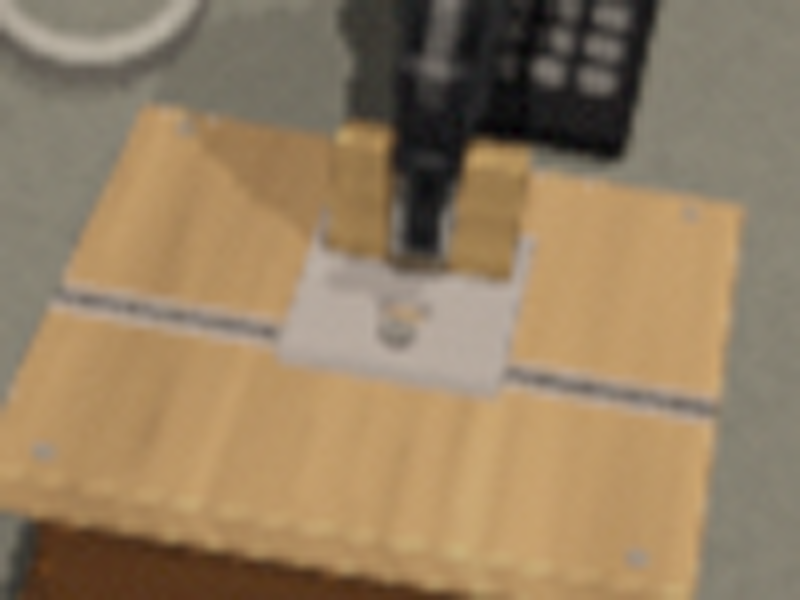

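The picture shows the bracket flat and square on the panel, with the stud head at (395,325) at the upper end of the slot. The ledge is free between the open fingers. Retracting straight out.

>>> {"method": "drive_tool", "body": {"targets": [[0.4,[0,0,-0.5],[0,0,0]],[0.4,[0,0,-1.5],[0,0,0]],[0.4,[0,0,-3],[0,0,0]],[0.4,[0,0,-5],[0,0,0]],[0.4,[0,0,-8],[0,0,0]],[0.4,[0,0,-12],[0,0,0]],[0.4,[0,0,-15],[0,0,0]],[0.4,[3,0,-18],[0,0,0]],[0.4,[5,0,-20],[0,0,0]],[0.4,[5,0,-20],[0,0,0]],[0.4,[5,0,-20],[0,0,0]]]}}

```text
time_s: 19.9
tool_pos: [412.4, 24.1, 243.2]
tool_rot: [3.138, 0.524, 2.968]
force: [0.3, 0.4, -0.1]
width: 0.397
```

```bash
python3 - <<'E'
from h import *
print(pan())
b,e=save('top','t4');a,d=save('scene','s4')
c=np.hstack([cv2.resize(a[180:255,250:300],(400,600),interpolation=cv2.INTER_CUBIC),cv2.resize(b[130:205,230:280],(400,600),interpolation=cv2.INTER_CUBIC)])
cv2.imwrite('pics/c4.png',c[:,:,::-1])
z0=np.load('pics/top0.npz')['a'].astype(int);df=abs(z0-b).max(2)>60;k,l,s,ce=cv2.connectedComponentsWithStats(df.astype(np.uint8));print([x.tolist() for x in s[1:] if x[4]>15])
E
```

```text
(array([-107.82,    5.37,  219.56]), array([-0.0039, -0.0007, -0.0011]), array([ 0.2,  0.4, -0.2]))
[[262, 169, 3, 10, 25], [244, 186, 18, 9, 113], [332, 206, 24, 20, 365], [240, 227, 17, 71, 590], [333, 230, 22, 6, 70], [209, 234, 16, 38, 127], [225, 236, 19, 17, 242], [0, 264, 167, 103, 3504], [0, 270, 4, 12, 24], [208, 271, 36, 28, 762], [111, 304, 6, 8, 24], [180, 312, 7, 11, 25], [188, 323, 38, 16, 222], [276, 367, 5, 7, 21], [210, 373, 6, 11, 54], [291, 374, 23, 10, 127]]
```

View pics/c4.png

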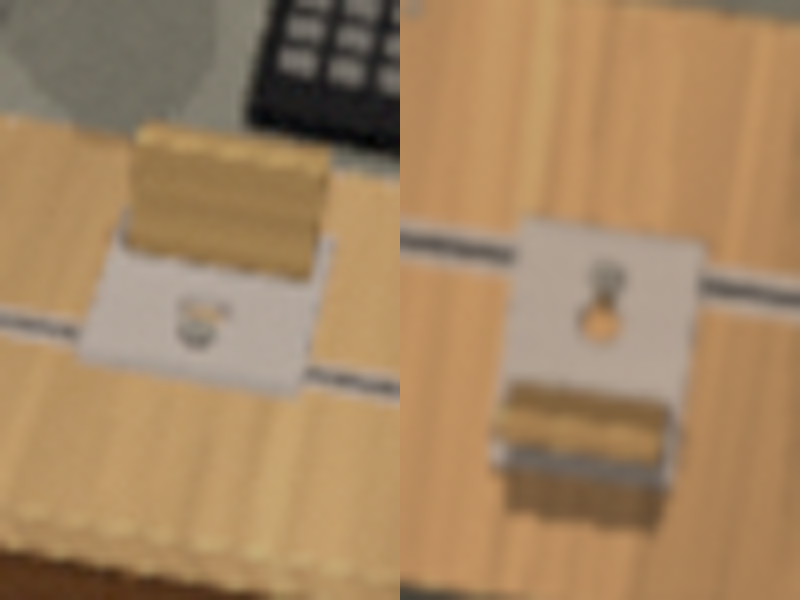

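Both views show the stud head at the upper end of the slot (top view (607,275), hole empty at (600,322)). The plate is square to the track and the gripper is clear. Image changes are only at the bracket, the arm and their shadows.

```bash
python3 -c "
from h import *
print(bot.finish_job())"
```

```text
the job is handed in; nothing more can be done
None
```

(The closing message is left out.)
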